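Open the folding door of the desk cupboard

TASK

Two small wooden cupboards stand on the study desk; take the wider one, whose door is made of two panels hinged together. Pull that door open by its upright bar handle so that both panels fold up along the track, as far as they go, then let go; leave the door of the other cupboard (a single panel) shut.

Things in the scene. Friction and masses are not known exactly. Their poses are not given: they have to be found in the camera images.
- fold_handle (a point): Grip point on the folding door's handle: upright steel bar, 12 mm across, spanning 112-187 mm above the desk, its axis 35 mm in front of the panel on two 8 mm stems. The point is 165 mm up; cupboard top is at 200 mm; pinch from above. It is on the second (leading) panel, 35 mm from the fold. Axes of that panel: -x out of its front, -y from the fold to its free edge, z up.
- fold_pivot (a point): Fixed jamb pivot, at front left of the cupboard (280 wide, 150 deep, 200 mm high), 165 mm up. Cupboard axes: -x out of its front, +y left seen from robot. Two 130 x 12 mm panels; free edge runs along the front towards the pivot, fold comes out. At angle t grip point is, from here, x=-0.095 sin t-0.047 cos t, y=-0.165 cos t-0.047 sin t (m), z=0; leading panel is turned +t about z.
- fold_door (a joint): Angle t of the folding door's first panel, rad: 0 = shut and flat, 1.4 = its stop, panels folded up together. At the start it is shut or up to 0.2 ajar. Light friction (a few newtons at the handle); it stays where it is left: no spring, no latch.
- plain_door (a joint): Angle of the other cupboard's door, rad: 0 = shut, grows as it opens. That cupboard is as deep and high but 220 mm wide, with one single 200 mm wide panel and the same bar handle near its right edge. The two cupboards stand side by side, either way round.

How it is judged:
By the outcome, as a careful person would: the job done as asked, in the order asked, and still so for the second after the job is handed in, with the robot touching nothing.
It also fails if it takes over 32 s, if anything falls off the work surface, if the arm or the gripper's body presses on something with over 40 N, if the wrist force passes 120 N, or if a joint passes its speed limit or range.

ROBOT

A 6-joint arm with a two-finger parallel gripper is mounted at the origin on the work surface. World frame = base frame: x ahead of the robot, y to its left, z up, the work surface at z = 0. Lengths are in m, angles in degrees, forces in N, time in s.
With the tool pointing down it reaches from about 0.275 to 0.775 m from the base axis. Payload 14.6 kg.
Tool frame: the origin (TCP) lies on the front face of the gripper's body, between the roots of the fingers; the fingertips stand 73 mm ahead of it and the grasp point (between the pads) lies 54 mm ahead of it; z points along the fingers, y is the direction in which the jaws open and shut (so a half turn about z gives the same grasp; the last joint's range is limited). The gripper opens to 85 mm and grips with 20 to 120 N. Pads are 22 mm wide; open, the fingers measure 114 mm over their backs; the gripper's body (76 mm by 85 mm) begins 54 mm behind the grasp point. The pads swing forward as they close: fully open they stand 13 mm farther back than shut.
Start: joints at [-8.898, 15.075, -2.767, 72.158, 0, 81.102], TCP at [0.525, -0, 0.304] pointing down, gripper open.
Joint ranges: [-151.79, 151.79], [-50.71, 97.33], [-67.44, 78.34], [-121.81, 120.89], [-77.56, 73.72], [-180, 180]. Speed limits (degrees/s): [108.29, 108.29, 147.25, 159.86, 180, 180].

INTERFACE

Orientations are given as a 3x3 rotation matrix whose columns are the frame's x, y, z axes.
In Python, from station import sense, capture, camera_info, finish_job gives the robot as it stands. The module is installed in compiled form; this text tells all that it offers.
- The arm moves only by the shell command python3 -m pendant 'ROWS' [OPENING] [FORCE]. ROWS is JSON, a list of rows, each an object with "travel": the shift along the tool's x, y, z in units of 5 cm (1.0 is 5 cm), a list of three; "turn": the turn, a rotation vector about the tool's x, y, z in units of pi rad (1.0 is pi rad), a list of three. In form: [{"travel": [tx, ty, tz], "turn": [ax, ay, az]}, ...]. A call has 1 to 10 rows; each row shifts and turns the commanded pose from where the row before left it, along the tool's axes as they then stand; what a row does not reach is not made up. A row lasts 1/12 s, in which the tool goes at most 41.7 mm and 7.16 degrees, less where a joint would pass 70% of its speed; a pose out of reach is approached as far as the arm can. A call with a number of a shift or a turn outside -1 to 1 is refused whole. A call with a gripper value outside its range is refused whole. OPENING is the opening, from 0 (shut) to 1 (fully open), set as the call begins (- or left out, the last holds). The fingers move at their own pace and stop on an object; FORCE is the grip in N (left out, the last holds). Time passes only in rows, so rows that do not move let the fingers close. It gives the time, the measured TCP pose, the force and the opening at its end, in the units of the state.
- sense(): the state, without advancing time (a new reading comes with each control period).
- capture(name): name is "scene" or "side" or "wrist"; returns (picture, depth): 384x512x3 uint8, red, green, blue; 384x512 float32, m along the optical axis (not along the pixel's ray), 0 where there is no reading.
- camera_info(name): a dict with "mtx" (3x3 intrinsics, pixels), "world_from_camera" (4x4, takes a point from camera to world coordinates); the wrist camera has in their place "tool_from_camera" (4x4, takes a point from camera to tool coordinates, whose origin is the TCP and whose axes are the flange's). Camera axes: x right, y down, z forward; pixel columns grow to the right and rows downward; lengths in m; the calibration is good to about 2 mm. A picture is of the moment at which its call begins: read the wrist's pose just before it. camera_info takes no time and is no camera call.
- finish_job(): hands the job in, once; it reports no verdict.
The state is a dict: "t": time; "qpos": joint angles; "qd": joint speeds; "tau": joint torques, N m; "ee_pos": TCP position; "eef_rot": TCP orientation; "ft_force": force on the tool from outside, world axes, zero at the start; "moment": the same for the moment, N m; "grip_width": opening from 0.0 (shut) to 1.0 (fully open).
Only numpy, scipy, OpenCV 4.12 (cv2) and the standard library are available. Lean on these libraries where they do the work, as an engineer would, in place of code of your own. Each camera call takes 0.05 s, during which the arm holds its last target.

## Working session

There is one attempt and no reset: what is moved stays moved. The work goes in short steps, Python scripts to look and compute and a shell command to move; the robot and the scene stay as the last step left them, time stands still between calls to the robot, and variables do not carry over. Pictures are saved under pics/ and viewed, and the job is handed in when it is done.

```bash
mkdir -p pics; python3 - <<'E'
from station import *
import cv2,numpy as np
s=sense();print(s['t'],s['ee_pos'],s['eef_rot'],s['grip_width'])
for n in ['scene','side']:
    p,d=capture(n);cv2.imwrite(f'pics/{n}0.png',p[:,:,::-1]);np.savez(f'{n}0.npz',p=p,d=d)
    c=camera_info(n);print(n,c['mtx'].tolist(),np.round(c['world_from_camera'],4).tolist())
E
```

```text
0.0 [5.24794361e-01 4.73771604e-05 3.03427697e-01] [[-1.13617978e-05  9.99999466e-01 -1.03367431e-03]
 [ 9.99999980e-01  1.15682272e-05  1.99698731e-04]
 [ 1.99710582e-04 -1.03367202e-03 -9.99999446e-01]] 0.9978860615117435
scene [[391.81178438266096, 0.0, 248.53306018623363], [0.0, 391.81178438266096, 192.21248233888804], [0.0, 0.0, 1.0]] [[0.5126, 0.8114, -0.2808, 0.8353], [0.8586, -0.488, 0.1572, -0.0995], [-0.0095, -0.3217, -0.9468, 0.9574], [0.0, 0.0, 0.0, 1.0]]
side [[492.6111734466242, 0.0, 255.38827945419933], [0.0, 492.6111734466242, 196.9535314134911], [0.0, 0.0, 1.0]] [[-0.9962, -0.0681, 0.0545, 0.512], [-0.0858, 0.6567, -0.7493, 0.9639], [0.0152, -0.7511, -0.66, 0.9539], [0.0, 0.0, 0.0, 1.0]]
```

View pics/scene0.png

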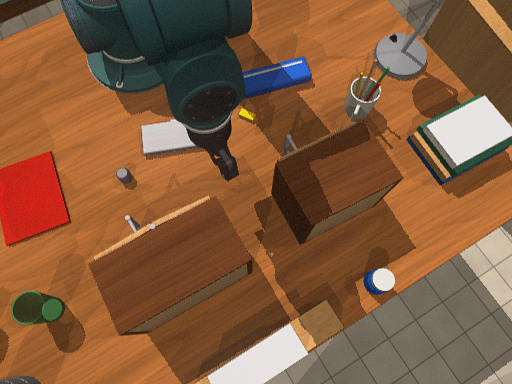

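View pics/side0.png

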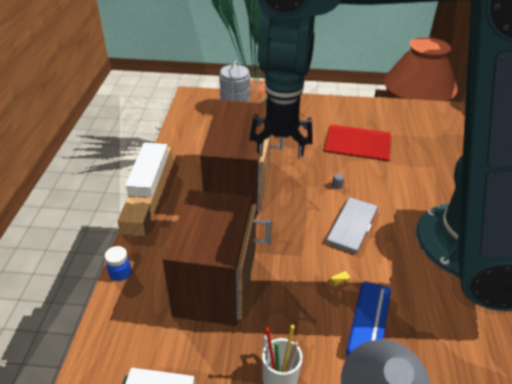

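The wide cupboard is at lower left in the scene view, with its top spanning about (90,265) to (250,265) and its handle near (131,222). The narrow one is at (335,180). Next I'll measure the tops and the handle.

```bash
cat > h.py <<'E'
import numpy as np,cv2
from station import *
def cloud(n,d):
    c=camera_info(n);K=c['mtx'];T=np.array(c['world_from_camera'])
    v,u=np.mgrid[:384,:512]
    P=np.stack([(u-K[0][2])/K[0][0]*d,(v-K[1][2])/K[1][1]*d,d],-1)
    return P@T[:3,:3].T+T[:3,3]
E
python3 - <<'E'
from h import *
for n in ['scene','side']:
    z=np.load(n+'0.npz');W=cloud(n,z['d']);ok=z['d']>0
    m=(ok&(abs(W[...,2]-.2)<.006)).astype(np.uint8)
    k,l,st,ce=cv2.connectedComponentsWithStats(m)
    for i in range(1,k):
        if st[i,4]>300:
            pts=W[l==i];r=cv2.minAreaRect((pts[:,:2]*1000).astype(np.float32))
            print(n,st[i],pts[:,2].mean(),r,cv2.boxPoints(r).round(0).tolist())
z=np.load('scene0.npz');p=z['p'];W=cloud('scene',z['d'])
cv2.imwrite('pics/z1.png',cv2.resize(p[180:350,80:260,::-1],None,fx=4.2,fy=3.5,interpolation=cv2.INTER_CUBIC)[:600,:800])
for v in range(212,232,2):
    print(v,[(u,*W[v,u].round(3)) for u in range(122,146,3)])
E
```

```text
scene [ 275  121  128  105 7147] 0.19917278568359348 ((665.4354858398438, 211.64376831054688), (221.50198364257812, 150.67982482910156), 86.22493743896484) [[583.0, 106.0], [733.0, 96.0], [748.0, 317.0], [598.0, 327.0]]
scene [   88   196   164   140 11297] 0.1992427508534343 ((653.1066284179688, -177.27745056152344), (280.3465881347656, 150.57276916503906), 88.83830261230469) [[575.0, -316.0], [726.0, -319.0], [731.0, -39.0], [581.0, -36.0]]
side [ 200  100   67   62 2827] 0.2013134748778412 ((652.1027221679688, -177.9008026123047), (287.9863586425781, 150.8136444091797), 88.7696533203125) [[574.0, -320.0], [724.0, -323.0], [731.0, -36.0], [580.0, -32.0]]
side [ 163  189   89   81 5158] 0.2009772930194634 ((664.1339721679688, 211.18508911132812), (225.86563110351562, 150.95106506347656), 86.3812484741211) [[582.0, 103.0], [732.0, 94.0], [747.0, 319.0], [596.0, 329.0]]
212 [(122, np.float64(0.431), np.float64(-0.244), np.float64(-0.001)), (125, np.float64(0.433), np.float64(-0.238), np.float64(-0.004)), (128, np.float64(0.439), np.float64(-0.231), np.float64(-0.0)), (131, np.float64(
[... 4343 characters left out ...]
533), np.float64(-0.213), np.float64(0.122)), (140, np.float64(0.492), np.float64(-0.223), np.float64(-0.002)), (143, np.float64(0.563), np.float64(-0.193), np.float64(0.188))]
230 [(122, np.float64(0.474), np.float64(-0.263), np.float64(0.002)), (125, np.float64(0.478), np.float64(-0.257), np.float64(-0.0)), (128, np.float64(0.482), np.float64(-0.251), np.float64(0.001)), (131, np.float64(0.485), np.float64(-0.245), np.float64(-0.002)), (134, np.float64(0.556), np.float64(-0.211), np.float64(0.183)), (137, np.float64(0.536), np.float64(-0.215), np.float64(0.12)), (140, np.float64(0.563), np.float64(-0.201), np.float64(0.186)), (143, np.float64(0.566), np.float64(-0.195), np.float64(0.188))]
```

View pics/z1.png

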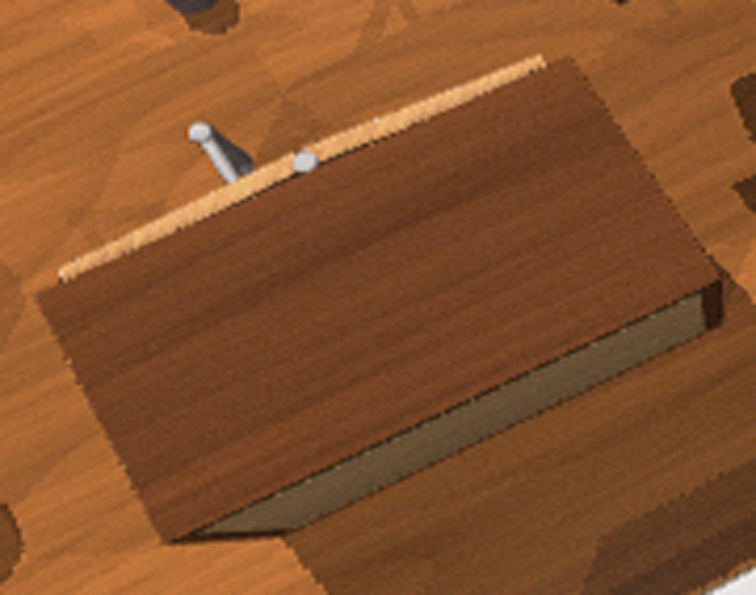

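The scene view shows the bar top at about (127.6, 217.4), which puts it near (0.526, −0.211). The pivot is near (0.581, −0.046) and the cupboard yaw is −1.2°, so t is about 0.05. I'll go above the handle, turning the jaws along the panel.

```bash
python3 -m pendant '[{"travel":[-0.7,0,0],"turn":[0,0,0]},{"travel":[-0.7,0,0],"turn":[0,0,0]},{"travel":[-0.7,0,0],"turn":[0,0,0]},{"travel":[-0.7,0,0],"turn":[0,0,0]},{"travel":[-0.7,0,0],"turn":[0,0,0]},{"travel":[-0.72,0,0],"turn":[0,0,0]}]'
python3 -m pendant '[{"travel":[0,0,0],"turn":[0,0,-0.039]},{"travel":[0,0,0],"turn":[0,0,-0.039]},{"travel":[0,0,0],"turn":[0,0,-0.039]},{"travel":[0,0,0],"turn":[0,0,-0.039]},{"travel":[0,0,0],"turn":[0,0,-0.039]},{"travel":[0,0,0],"turn":[0,0,-0.039]},{"travel":[0,0,0],"turn":[0,0,-0.039]}]'
python3 -m pendant '[{"travel":[0,0,0],"turn":[0,0,-0.039]},{"travel":[0,0,0],"turn":[0,0,-0.039]},{"travel":[0,0,0],"turn":[0,0,-0.039]},{"travel":[0,0,0],"turn":[0,0,-0.039]},{"travel":[0,0,0],"turn":[0,0,-0.039]},{"travel":[0,0,0],"turn":[0,0,-0.039]},{"travel":[0,0,0],"turn":[0,0,0]},{"travel":[0,0,0],"turn":[0,0,0]}]'
cat >> h.py <<'E'
def pose():
    s=sense();R=np.array(s['eef_rot']);return np.array(s['ee_pos']),R,s
E
python3 - <<'E'
from h import *
x,R,s=pose()
p,d=capture('wrist');cv2.imwrite('pics/w1.png',p[:,:,::-1]);np.savez('w1.npz',p=p,d=d,x=x,R=R)
c=camera_info('wrist');print(c)
print(s['t'],x,np.degrees(np.arctan2(R[1,0],R[0,0])),s['qpos'])
E
```

```text
t: 0.6
ee_pos: [0.5246, -0.2126, 0.3037]
eef_rot: [[-0.0, 1.0, -0.0], [1.0, 0.0, 0.0], [0.0, -0.0, -1.0]]
ft_force: [0.8, 0.7, 0.3]
grip_width: 1.001
t: 1.18
ee_pos: [0.5249, -0.211, 0.3035]
eef_rot: [[-0.76, 0.65, -0.001], [0.65, 0.76, 0.0], [0.001, -0.0, -1.0]]
ft_force: [0.2, 0.3, 0.1]
grip_width: 1.001
t: 1.85
ee_pos: [0.5249, -0.211, 0.3037]
eef_rot: [[-1.0, -0.018, -0.0], [-0.018, 1.0, 0.0], [0.0, 0.0, -1.0]]
ft_force: [0.4, 0.1, 0.8]
grip_width: 1.007
{'mtx': array([[343.15236737,   0.        , 256.29017327],
       [  0.        , 343.15236737, 190.45303265],
       [  0.        ,   0.        ,   1.        ]]), 'tool_from_camera': array([[-1.00722946e-04, -9.51618581e-01, -3.07281738e-01,
         7.91446191e-02],
       [ 9.99999311e-01,  2.63658166e-04, -1.14430779e-03,
        -1.03976368e-04],
       [ 1.16996190e-03, -3.07281641e-01,  9.51617898e-01,
        -7.01445235e-02],
       [ 0.00000000e+00,  0.00000000e+00,  0.00000000e+00,
         1.00000000e+00]])}
1.85 [ 0.52493118 -0.21095763  0.30365343] -178.96247824398432 [-3.01458189e+01  1.91427422e+01  3.15435461e+00  7.40398411e+01
 -1.05448442e-03 -3.11833375e+01]
```

View pics/w1.png

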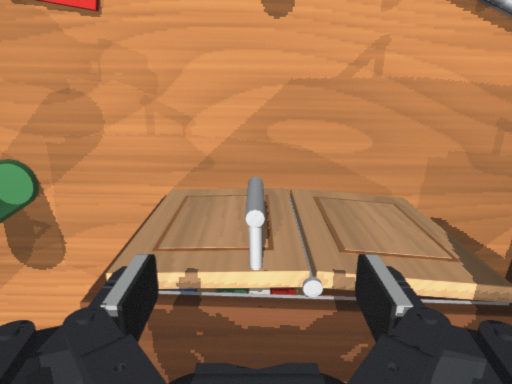

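The wrist view shows the bar top at about (255.5, 218), centred between the fingers. Next I'll cast it to z = 0.187.

```bash
python3 - <<'E'
from h import *
z=np.load('w1.npz');x,R=z['x'],z['R'];c=camera_info('wrist');K=c['mtx'];T=c['tool_from_camera']
def ray(u,v,h):
    o=x+R@T[:3,3];r=R@T[:3,:3]@np.linalg.solve(K,[u,v,1]);return o+r*(h-o[2])/r[2]
H=ray(255.5,218,.187);print('bar',H)
# door top front edge pts at z~.19
dv=z['d'];v,u=np.mgrid[:384,:512]
P=np.stack([(u-K[0,2])/K[0,0]*dv,(v-K[1,2])/K[1,1]*dv,dv],-1)@T[:3,:3].T+T[:3,3];W=P@R.T+x
print(W[218,255],W[280,[170,220,280]].round(4).tolist(),W[285,[340,400,440]].round(4).tolist())
piv=np.array([.5808,-.046]);a=np.radians(-1.16);C=np.array([[np.cos(a),-np.sin(a)],[np.sin(a),np.cos(a)]])
L=C.T@(H[:2]-piv);print('local',L)
f=lambda t:np.array([-.095*np.sin(t)-.047*np.cos(t),-.165*np.cos(t)-.047*np.sin(t)])
for t in [0,.03,.06,.09,.12]:print(t,f(t))
E
```

```text
bar [ 0.52306844 -0.21175792  0.187     ]
[ 0.52320212 -0.21205074  0.18668971] [[0.5655, -0.2643, 0.1875], [0.5655, -0.2333, 0.1866], [0.564, -0.1958, 0.1879]] [[0.5678, -0.1578, 0.1865], [0.5164, -0.1587, 0.2647], [0.5662, -0.0953, 0.1872]]
local [-0.05436406 -0.1668927 ]
0 [-0.047 -0.165]
0.03 [-0.04982842 -0.16633554]
0.06 [-0.05261201 -0.1675214 ]
0.09 [-0.05534824 -0.16855649]
0.12 [-0.05803467 -0.1694399 ]
```

```bash
python3 -m pendant '[{"travel":[0.03,-0.01,0.3],"turn":[0,0,-0.008]},{"travel":[0,0,0.35],"turn":[0,0,0]},{"travel":[0,0,0.35],"turn":[0,0,0]},{"travel":[0,0,0.35],"turn":[0,0,0]},{"travel":[0,0,0.29],"turn":[0,0,0]},{"travel":[0,0,0],"turn":[0,0,0]}]' 1 60
python3 -m pendant '[{"travel":[0,0,0],"turn":[0,0,0]},{"travel":[0,0,0],"turn":[0,0,0]},{"travel":[0,0,0],"turn":[0,0,0]},{"travel":[0,0,0],"turn":[0,0,0]},{"travel":[0,0,0],"turn":[0,0,0]},{"travel":[0,0,0],"turn":[0,0,0]},{"travel":[0,0,0],"turn":[0,0,0]},{"travel":[0,0,0],"turn":[0,0,0]}]' 0 60
python3 - <<'E'
from h import *
x,R,s=pose();print(x,s['ft_force'],s['moment'],np.degrees(np.arctan2(R[1,0],R[0,0])))
E
```

```text
t: 2.4
ee_pos: [0.5226, -0.211, 0.2194]
eef_rot: [[-0.999, -0.044, -0.003], [-0.044, 0.999, 0.002], [0.003, 0.002, -1.0]]
ft_force: [-0.5, -0.6, 0.0]
grip_width: 1.0
t: 3.07
ee_pos: [0.5238, -0.2118, 0.2224]
eef_rot: [[-0.999, -0.047, 0.001], [-0.047, 0.999, -0.001], [-0.001, -0.001, -1.0]]
ft_force: [0.9, -2.4, 4.6]
grip_width: 0.123
[ 0.52376788 -0.2118127   0.22235658] [ 0.90259893 -2.41780326  4.60245574] [-0.3130594  -0.03490379 -0.02168849] -177.31468915517328
```

```bash
cat > plan.py <<'E'
from h import *
import sys
t0,dt,n=map(float,sys.argv[1:4])
piv=np.array([.5808,-.046]);a0=np.radians(-1.16)
rot=lambda a:np.array([[np.cos(a),-np.sin(a)],[np.sin(a),np.cos(a)]])
f=lambda t:np.array([-.095*np.sin(t)-.047*np.cos(t),-.165*np.cos(t)-.047*np.sin(t)])
x,R,s=pose();psi=np.arctan2(R[1,0],R[0,0])
ts=[(t,np.linalg.norm(rot(a0)@f(t)+piv-x[:2])) for t in np.linspace(0,1.5,301)]
print('nearest t',min(ts,key=lambda q:q[1]),'pos',x,'psi-based t',(psi+np.pi-a0)%(2*np.pi))
for i in range(int(n)):
    t=t0+i*dt
    w=rot(a0)@(f(t+dt)-f(t)); p=psi+i*dt
    ex=np.array([np.cos(p),np.sin(p)]);ey=np.array([np.sin(p),-np.cos(p)])
    print(round(t+dt,3),'travel',round(w@ex/.05,3),round(w@ey/.05,3),'turn',round(-dt/np.pi,4))
E
python3 plan.py 0.07 0.05 27
```

```text
nearest t (np.float64(0.07), np.float64(0.0009593593013135328)) pos [ 0.52376788 -0.2118127   0.22235658] psi-based t 0.06711333500487086
0.12 travel 0.092 -0.025 turn -0.0159
0.17 travel 0.089 -0.012 turn -0.0159
0.22 travel 0.085 0.0 turn -0.0159
0.27 travel 0.08 0.012 turn -0.0159
0.32 travel 0.074 0.023 turn -0.0159
0.37 travel 0.066 0.034 turn -0.0159
0.42 travel 0.058 0.044 turn -0.0159
0.47 travel 0.048 0.053 turn -0.0159
0.52 travel 0.038 0.061 turn -0.0159
0.57 travel 0.027 0.068 turn -0.0159
0.62 travel 0.015 0.073 turn -0.0159
0.67 travel 0.003 0.078 turn -0.0159
0.72 travel -0.009 0.081 turn -0.0159
0.77 travel -0.022 0.083 turn -0.0159
0.82 travel -0.035 0.084 turn -0.0159
0.87 travel -0.048 0.083 turn -0.0159
0.92 travel -0.061 0.082 turn -0.0159
0.97 travel -0.074 0.079 turn -0.0159
1.02 travel -0.086 0.074 turn -0.0159
1.07 travel -0.098 0.069 turn -0.0159
1.12 travel -0.109 0.062 turn -0.0159
1.17 travel -0.119 0.054 turn -0.0159
1.22 travel -0.129 0.045 turn -0.0159
1.27 travel -0.137 0.036 turn -0.0159
1.32 travel -0.145 0.025 turn -0.0159
1.37 travel -0.152 0.014 turn -0.0159
1.42 travel -0.157 0.002 turn -0.0159
```

```bash
python3 -m pendant '[{"travel":[0.092,-0.025,0],"turn":[0,0,-0.016]},{"travel":[0.089,-0.012,0],"turn":[0,0,-0.016]},{"travel":[0.085,0,0],"turn":[0,0,-0.016]},{"travel":[0.08,0.012,0],"turn":[0,0,-0.016]},{"travel":[0.074,0.023,0],"turn":[0,0,-0.016]},{"travel":[0.066,0.034,0],"turn":[0,0,-0.016]},{"travel":[0.058,0.044,0],"turn":[0,0,-0.016]},{"travel":[0,0,0],"turn":[0,0,0]}]'
python3 plan.py 0.42 0.05 2
```

```text
t: 3.73
ee_pos: [0.4949, -0.2141, 0.2224]
eef_rot: [[-0.921, -0.391, -0.0], [-0.391, 0.921, -0.003], [0.002, -0.003, -1.0]]
ft_force: [-3.5, -11.7, 4.2]
grip_width: 0.118
nearest t (np.float64(0.43), np.float64(0.00027156572587659693)) pos [ 0.49489628 -0.21408769  0.22241157] psi-based t 0.421423121784588
0.47 travel 0.048 0.053 turn -0.0159
0.52 travel 0.038 0.061 turn -0.0159
```

```bash
python3 -m pendant '[{"travel":[0.048,0.053,0],"turn":[0,0,-0.016]},{"travel":[0.038,0.061,0],"turn":[0,0,-0.016]},{"travel":[0.027,0.068,0],"turn":[0,0,-0.016]},{"travel":[0.015,0.073,0],"turn":[0,0,-0.016]},{"travel":[0.003,0.078,0],"turn":[0,0,-0.016]},{"travel":[-0.009,0.081,0],"turn":[0,0,-0.016]},{"travel":[-0.022,0.083,0],"turn":[0,0,-0.016]},{"travel":[0,0,0],"turn":[0,0,0]}]'
python3 plan.py 0.77 0.05 2
```

```text
t: 4.4
ee_pos: [0.476, -0.1941, 0.2223]
eef_rot: [[-0.729, -0.684, -0.003], [-0.684, 0.729, -0.002], [0.003, 0.0, -1.0]]
ft_force: [-12.9, -7.5, 12.2]
grip_width: 0.123
nearest t (np.float64(0.79), np.float64(0.0013593683959733638)) pos [ 0.47602147 -0.1940782   0.22229452] psi-based t 0.7738082935812777
0.82 travel -0.036 0.084 turn -0.0159
0.87 travel -0.049 0.083 turn -0.0159
```

```bash
python3 -m pendant '[{"travel":[-0.005,0.097,0],"turn":[0,0,-0.016]},{"travel":[-0.048,0.083,0],"turn":[0,0,-0.016]},{"travel":[-0.061,0.082,0],"turn":[0,0,-0.016]},{"travel":[-0.074,0.079,0],"turn":[0,0,-0.016]},{"travel":[-0.086,0.074,0],"turn":[0,0,-0.016]},{"travel":[-0.098,0.069,0],"turn":[0,0,-0.016]},{"travel":[-0.109,0.062,0],"turn":[0,0,-0.016]},{"travel":[0,0,0],"turn":[0,0,0]}]'
python3 plan.py 1.12 0.05 2
```

```text
t: 5.07
ee_pos: [0.4707, -0.1568, 0.2224]
eef_rot: [[-0.448, -0.894, 0.001], [-0.894, 0.448, -0.0], [-0.0, -0.001, -1.0]]
ft_force: [1.3, -0.9, 5.8]
grip_width: 0.124
nearest t (np.float64(1.1300000000000001), np.float64(0.0018171152323203585)) pos [ 0.47074729 -0.15678365  0.22235031] psi-based t 1.1260870273089179
1.17 travel -0.12 0.053 turn -0.0159
1.22 travel -0.129 0.044 turn -0.0159
```

```bash
python3 -m pendant '[{"travel":[-0.12,0.053,0],"turn":[0,0,-0.016]},{"travel":[-0.129,0.044,0],"turn":[0,0,-0.016]},{"travel":[-0.137,0.036,0],"turn":[0,0,-0.016]},{"travel":[-0.145,0.025,0],"turn":[0,0,-0.016]},{"travel":[-0.152,0.014,0],"turn":[0,0,-0.016]},{"travel":[-0.08,0.002,0],"turn":[0,0,-0.008]},{"travel":[0,0,0],"turn":[0,0,0]},{"travel":[0,0,0],"turn":[0,0,0]}]'
python3 plan.py 1.4 0.02 2
```

```text
t: 5.73
ee_pos: [0.4759, -0.1185, 0.2223]
eef_rot: [[-0.192, -0.981, 0.002], [-0.981, 0.192, -0.001], [0.0, -0.002, -1.0]]
ft_force: [2.3, -1.5, 6.1]
grip_width: 0.123
nearest t (np.float64(1.395), np.float64(0.0016997866347316151)) pos [ 0.47592307 -0.11854597  0.22233899] psi-based t 1.3981162296787
1.42 travel -0.063 -0.002 turn -0.0064
1.44 travel -0.064 -0.004 turn -0.0064
```

Essentially at the stop. I'll press gently a little further until the stop shows up as force.

```bash
python3 -m pendant '[{"travel":[-0.03,0,0],"turn":[0,0,0]},{"travel":[-0.03,0,0],"turn":[0,0,0]},{"travel":[0,0,0],"turn":[0,0,0]}]'
python3 -m pendant '[{"travel":[-0.03,0,0],"turn":[0,0,0]},{"travel":[0,0,0],"turn":[0,0,0]}]'
python3 plan.py 1.4 0.02 1
```

```text
t: 5.98
ee_pos: [0.4761, -0.1177, 0.2224]
eef_rot: [[-0.194, -0.981, -0.0], [-0.981, 0.194, -0.006], [0.006, -0.001, -1.0]]
ft_force: [-2.7, -22.4, 5.8]
grip_width: 0.123
t: 6.15
ee_pos: [0.4763, -0.1173, 0.2224]
eef_rot: [[-0.195, -0.981, -0.001], [-0.981, 0.195, -0.009], [0.009, -0.001, -1.0]]
ft_force: [-6.1, -33.2, 5.6]
grip_width: 0.12
nearest t (np.float64(1.405), np.float64(0.0016206310339947998)) pos [ 0.47626817 -0.11732262  0.2224469 ] psi-based t 1.3951297369749878
1.42 travel -0.063 -0.001 turn -0.0064
```

The stop has been reached. I'll ease off the load, open, and rise.

```bash
python3 -m pendant '[{"travel":[0.03,0,0],"turn":[0,0,0]},{"travel":[0.02,0,0],"turn":[0,0,0]},{"travel":[0,0,0],"turn":[0,0,0]}]'
python3 -m pendant '[{"travel":[0,0,0],"turn":[0,0,0]},{"travel":[0,0,0],"turn":[0,0,0]},{"travel":[0,0,0],"turn":[0,0,0]},{"travel":[0,0,0],"turn":[0,0,0]},{"travel":[0,0,0],"turn":[0,0,0]},{"travel":[0,0,0],"turn":[0,0,0]}]' 0.6
python3 -m pendant '[{"travel":[0,0,-0.2],"turn":[0,0,0]},{"travel":[0,0,-0.4],"turn":[0,0,0]},{"travel":[0,0,-0.5],"turn":[0,0,0]},{"travel":[0,0,-0.5],"turn":[0,0,0]},{"travel":[0,0,-0.4],"turn":[0,0,0]},{"travel":[0,0,0],"turn":[0,0,0]},{"travel":[0,0,0],"turn":[0,0,0]}]'
python3 - <<'E'
from h import *
x,R,s=pose();print(s['t'],x,s['ft_force'])
for n in ['scene','wrist']:
    p,d=capture(n);cv2.imwrite(f'pics/{n}9.png',p[:,:,::-1]);np.savez(n+'9.npz',p=p,d=d,x=x,R=R)
E
```

```text
t: 6.4
ee_pos: [0.4761, -0.118, 0.2224]
eef_rot: [[-0.193, -0.981, 0.001], [-0.981, 0.193, -0.003], [0.003, -0.001, -1.0]]
ft_force: [-0.3, -12.7, 5.0]
grip_width: 0.118
t: 6.9
ee_pos: [0.4756, -0.1161, 0.2218]
eef_rot: [[-0.191, -0.982, -0.0], [-0.982, 0.191, 0.0], [-0.0, 0.0, -1.0]]
ft_force: [-0.4, 0.1, 0.5]
grip_width: 0.601
t: 7.48
ee_pos: [0.4759, -0.1164, 0.3224]
eef_rot: [[-0.19, -0.982, 0.001], [-0.982, 0.19, -0.001], [0.0, -0.001, -1.0]]
ft_force: [-0.9, -0.7, -1.1]
grip_width: 0.598
7.4833 [ 0.47593587 -0.11635805  0.32236849] [-0.90553238 -0.66739327 -1.11382006]
```

View pics/scene9.png

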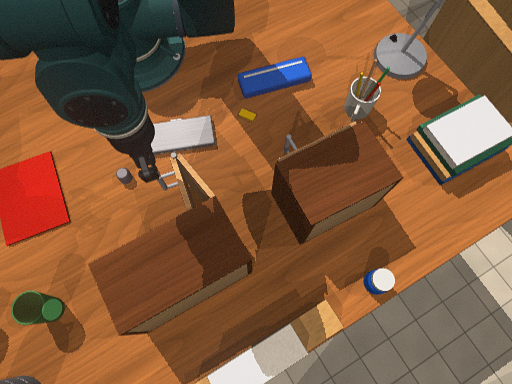

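View pics/wrist9.png

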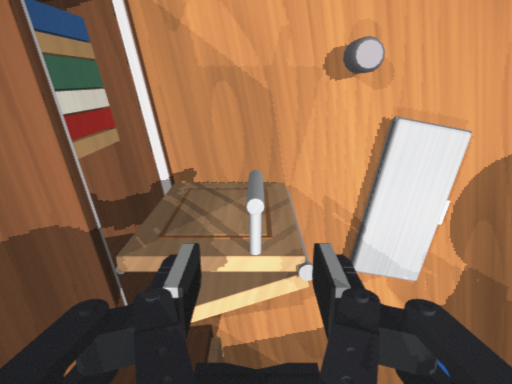

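The scene view shows the panels folded up at (190,180), and the plain door's handle still at (290,143). The wrist view shows the bar top at (256,206), clear of the fingers. Next I'll check the final angle and the plain door.

```bash
python3 - <<'E'
from h import *
z=np.load('wrist9.npz');x,R=z['x'],z['R'];c=camera_info('wrist');K=c['mtx'];T=c['tool_from_camera']
o=x+R@T[:3,3];r=R@T[:3,:3]@np.linalg.solve(K,[256,206,1]);H=o+r*(.187-o[2])/r[2];print(H)
p=H[:2]-[.5808,-.046];a=np.radians(-1.16);L=np.array([[np.cos(a),np.sin(a)],[-np.sin(a),np.cos(a)]])@p
for t in (1.3,1.35,1.38,1.4,1.42):print(t,L-[-.095*np.sin(t)-.047*np.cos(t),-.165*np.cos(t)-.047*np.sin(t)])
a=np.load('scene0.npz')['p'].astype(int);b=np.load('scene9.npz')['p'].astype(int)
print('plain door region diff',abs(a-b)[128:185,278:365].max(2).mean(), (abs(a-b)[130:165,283:300].max(2)>40).sum())
E
```

```text
[ 0.47554694 -0.1187812   0.187     ]
1.3 [0.0003524  0.01452747]
1.35 [-0.00077104  0.00709803]
1.38 [-0.00156887  0.00254078]
1.4 [-0.00215189 -0.00053636]
1.42 [-0.00277556 -0.00364324]
plain door region diff 14.735228876789675 0
```

```bash
python3 -c "
from station import *
s=sense();print(s['t'],s['ft_force'],max(abs(q) for q in s['qd']));print(finish_job())"
```

```text
7.5833 [-0.10335958 -0.21300812 -0.75852652] 0.43946555791369213
the job is handed in; nothing more can be done
None
```

The wider cupboard's folding door is open with its panels folded up at the stop, and I've handed the job in at about 7.6 s of the 32 s allowed.

I gripped the bar handle from above and followed the door's arc from about 0.07 rad. I pushed until it met the stop, with a peak reading of about 34 N at the wrist, then eased off, let go and rose 10 cm clear.

- **Final angle:** the last wrist picture puts the bar where t is about 1.40, to within about 2 mm.
- **Clear of everything:** the wrist force was near zero after release, with the arm almost still.
- **Plain door:** none of the pixels around its handle changed noticeably, so it looks shut as before. The wider area around that door did differ on average between the two pictures. I took this to be the arm's shadow moving, and did not check it separately.

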